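# Hardness reading on the scribed spot

### The arm

A 6-joint arm with a two-finger parallel gripper is mounted at the origin on the work surface. World frame = base frame: x ahead of the robot, y to its left, z up, the work surface at z = 0. Lengths are in mm, angles in rad, forces in N, time in s.
With the tool pointing down it reaches from about 275 to 750 mm from the base axis. Payload 10.2 kg.
Tool frame: the origin (TCP) lies midway between the tips of the shut fingers; the grasp point (between the pads) lies 19 mm behind it; z points along the fingers, y is the line along which they close (so a half turn about z gives the same grasp; the last joint's range is limited). The gripper opens to 85 mm and grips with 20 to 120 N. Pads are 22 mm wide; open, the fingers measure 114 mm over their backs; the gripper's body (76 mm by 85 mm) begins 54 mm behind the grasp point. The pads swing forward as they close: fully open they stand 13 mm farther back than shut.
Start: joints at [-1.437, 0.313, 1.498, -0, 1.331, -0.223], TCP at [183.358, -491.946, 231.294] pointing down, gripper open.
Joint ranges: [-2.94, 2.94], [-0.97, 2.17], [0.19, 2.56], [-1.23, 4.37], [0.02, 3.11], [-2.88, 2.88]. Speed limits (rad/s): [2.39, 2.39, 3.01, 3.14, 3.14, 3.14].

### API

Orientations are given as a unit quaternion [w, x, y, z].
In Python, from rig import ctrl gives the robot as it stands.
- The arm moves only by the tool arm_command, never from a script. Its argument "increments" is a list of rows, each an object with "dr": the turn, a rotation vector about the tool's x, y, z in units of pi/4 rad (1.0 is pi/4 rad), a list of three; "offset": the shift along the tool's x, y, z in units of 120 mm (1.0 is 120 mm), a list of three; "hand": the opening, from -1 (shut) to 1 (fully open). A call has 1 to 8 rows; each row shifts and turns the commanded pose from where the row before left it, along the tool's axes as they then stand; what a row does not reach is not made up. A row lasts 1/10 s, in which the tool goes at most 50 mm and 8.59 degrees, less where a joint would pass 70% of its speed; a pose out of reach is approached as far as the arm can. A call with a number of a shift or a turn outside -1 to 1 is refused whole. A call with a gripper value outside its range is refused whole. The fingers move at their own pace and stop on an object; "grip_force" is the grip in N (left out, the last holds). Time passes only in rows, so rows that do not move let the fingers close. It gives the time, the measured TCP pose, the force, the opening and the grip force at its end, in the units of the state.
- ctrl.sense(): the state, without advancing time (a new reading comes with each control period).
- ctrl.capture(name): name is "scene" or "top" or "wrist"; returns the picture (384x512x3 uint8, red, green, blue); there is no depth.
- ctrl.camera_info(name): a dict with "K" (3x3 intrinsics, pixels), "dist" ([k1, k2, p1, p2, k3] as OpenCV has them; the pictures are not rectified), "R" (3x3) and "t" (3): a world point X has camera coordinates R X + t. Camera axes: x right, y down, z forward; pixel columns grow to the right and rows downward; lengths in mm; the calibration is good to about 2 mm. A picture is of the moment at which its call begins: read the wrist's pose just before it. camera_info takes no time and is no camera call; for the wrist camera it gives the pose at the moment of the call.
- ctrl.finish_job(): hands the job in; it is judged then, once.
The state is a dict: "time_s": time; "joints": joint angles; "dq": joint speeds; "tau": joint torques, N m; "eef_pos": TCP position; "ee_rot": TCP orientation; "force": force on the tool from outside, world axes, zero at the start; "wrist_torque": the same for the moment, N m; "grip_width": opening from 0.0 (shut) to 1.0 (fully open); "grip_force": force on a finger pad.
Only numpy, scipy, OpenCV 4.12 (cv2) and the standard library are available. Lean on these libraries where they do the work, as an engineer would, in place of code of your own. Each camera call takes 0.05 s, during which the arm holds its last target. There are 200 camera calls.

### The job

Take a hardness reading at the marked spot of the aluminium plate lying on the probe stand: slide the plate over the stand's table until the circled crossing of its scribed lines is right under the raised probe tip, then pull the lever down until the probe's foot sits flush on the plate, without forcing it, hold it there about a second and let the lever go back up. The tip must touch the plate nowhere but inside the little circle, the plate stays lying under the probe when you are done, and the other things on the bench are left where they are.

Things in the scene. Friction and masses are not known exactly. Their poses are not given: they have to be found in the camera images.
- stand: Stand of the hardness probe, fixed: a flat base 400 x 220 x 30 mm whose top is a ground steel table (30 mm above the bench), and a column 32 mm thick, 348 mm tall. Origin: under the probe's axis, at bench level; x along the 400 mm side towards the column (its axis at x = +130 mm, y = 0), z up. The base reaches from x = -220 mm (the open front) to +180 mm, y = -110 to +110 mm.
- head: Ivory head clamped on the column; its height differs by up to 10 mm between episodes. Origin on the probe's axis, 0 to 10 mm above the table; axes as the stand's. Its barrel (54 mm thick) spans z = 95 to 185 mm (cable boot to 219 mm); an arm 44 mm wide runs back to the column; an axle boss goes to y = +58 mm at z = 140 mm. Below the barrel hangs only the probe, 22 to 25 mm thick.
- foot: Sliding probe, a steel rod that ends in a flat round foot, diameter 25 mm, pointing down. Origin: centre of the foot's flat underside. It goes straight down 25 mm for each radian of the lever, 30 mm at most. With the lever up it is 14 to 24 mm above the top of a plate lying on the table.
- tip: Probe tip, a thin steel point of diameter 5 mm that sticks out 4 mm below the foot. Origin: its lowest point. It is sprung: it gives way upwards into the foot under 6 N at first, 10 N when the foot is flush.
- lever (a joint): Hand lever's angle (rad): 0 is up, held there by a return spring; grows to 1.2 as it is pulled down to the stand's front. Pulling takes 1 to 1.5 N at the ball, about 3 N once the tip bears on the plate, then rises steeply as the foot seats: each newton above 3 N at the ball puts about 4.4 N more under the foot; 70 N there is forcing it.
- pivot (a point): Centre of the lever on its axle, 70 mm from the probe's axis on the head's +y side, 140 mm above the head's origin. The axle is parallel to the stand's y axis.
- ball (a point): Centre of the black ball, diameter 32 mm, on the lever's end, 110 mm from the pivot. With the lever up it stands 75 degrees above horizontal, leaning to the stand's front (-x); it swings forward and down in a vertical plane. It can be pinched from above with the fingers on its +y and -y sides and turns in the grip.
- plate: Loose flat aluminium plate 200 x 110 x 10 mm, about 0.6 kg, lying on the stand's table; too wide to grasp. Origin: centre of its underside; x along the 200 mm side, its spot end at +x, z up. It slides easily on the lightly oiled table (friction about 0.11), less so under a fingertip that presses on it. Three small dots of old tests near x = -18, y = -30 mm do not matter.
- spot (a point): The marked spot on the plate's top face, at x = +55, y = +12, z = 10 mm of the plate: two dark scribed lines (one along the whole plate, one across it) cross there inside a drawn circle of 8 mm inside diameter.
- refblock: Round steel reference block, diameter 60 x 14 mm, loose on the stand's table beside the column. Origin: centre of its underside. Leave it alone.
- mount0: Round brown moulded specimen, diameter 40 x 22 mm, loose on the bench. Origin: centre of its underside. Leave it alone.
- mount1: A second one like it. Leave it alone.
- coupon: Small dark steel plate 100 x 60 x 8 mm without lines or circle, loose on the bench. Origin: centre of its underside. Leave it alone.
- loupe: Round magnifier, diameter 42 x 46 mm, standing on the bench. Origin: centre of its underside. Leave it alone.
- caliper: Sliding caliper, 230 mm long, lying on the bench, jaws on one end. Origin: middle of its beam's underside. Leave it alone.
- marker: Pen, 135 mm long, 14 mm thick, lying on the bench. Origin: near its middle, underside. Leave it alone.
Not all that is in view belongs to the job. There is more than one size of the plate; the one meant has the size given above.

How it is judged (in metres and radians):
On the way, in this order (a step that is already met when the one before it is completed fails the run):
1. the plate lies still with the spot under the raised tip, within 4 mm of the probe's axis (horizontal distance between spot and tip below 0.004 m and linear speed of plate below 0.01 m/s and value of joint lever below 0.1 rad and angle between plate's own z axis and vertical below 0.03 rad), for 0.3 s.
2. the foot is seated flush on the plate (13 N or more under foot and tip together; the tip's spring alone gives 10 N) with the tip within 4 mm of the spot, for half a second (contact force between foot and plate above 13 N and horizontal distance between spot and tip below 0.004 m), for 0.5 s.
At the end, for the whole second after the job is handed in: After the reading the lever is back up (under 0.06 rad) and the plate lies flat and still on the stand's table with its spot still within 5 mm of the probe's axis (value of joint lever below 0.06 rad and horizontal distance between spot and tip below 0.005 m and linear speed of plate below 0.005 m/s and angle between plate's own z axis and vertical below 0.03 rad and z of plate in the frame of stand between 0.027 and 0.033 m); the robot touches nothing.
It fails at once if the tip pressed on the plate more than 4.5 mm from the spot, outside the circle (contact force between tip and plate above 2 N and horizontal distance between spot and tip above 0.0045 m).
It fails at once if the foot forced onto the plate with more than 70 N (contact force between foot and plate above 70 N).
It fails at once if a bystander moved more than 15 mm (distance of any of refblock, mount0, mount1, coupon, loupe, caliper, marker from where it was at the start of the episode above 0.015 m).
It also fails if it takes over 70 s, if anything falls off the work surface, if the arm or the gripper's body presses on something with over 40 N, if the wrist force passes 120 N, or if a joint passes its speed limit or range.

## Working session

There is one attempt and no reset: what is moved stays moved. The work goes in short steps, Python scripts to look and compute and a tool call to move; the robot and the scene stay as the last step left them, time stands still between calls to the robot, and variables do not carry over. Pictures are saved under pics/ and viewed, at most 10 in all, crops included, and the job is handed in when it is done.

Besides the shell and the picture viewer there is one more tool, called as name([rows], argument=value, ...), one row to a line, values as JSON. arm_command: Moves the arm, as the interface text tells. Shifts and turns lie within -1 to 1; 1 stands for 120 mm of shift or pi/4 rad of turn. Its arguments: {"type":"object","properties":{"increments":{"type":"array"},"grip_force":{"type":"number"}},"required":["increments"]}

```bash
ls; mkdir -p pics
cat > h.py <<'E'
from rig import ctrl
import numpy as np, cv2
def cap(n,f=None):
    ci=ctrl.camera_info(n); im=ctrl.capture(n)
    if f: cv2.imwrite('pics/'+f,cv2.cvtColor(im,cv2.COLOR_RGB2BGR))
    return im,{k:np.array(v,float) for k,v in ci.items() if k in('K','dist','R','t')}
def ray(ci,px):
    u=cv2.undistortPoints(np.array(px,float).reshape(-1,1,2),ci['K'],ci['dist']).reshape(-1,2)
    d=np.c_[u,np.ones(len(u))]@ci['R']; c=-ci['R'].T@ci['t']
    return c,d/np.linalg.norm(d,axis=1)[:,None]
def onz(ci,px,z):
    c,d=ray(ci,px); return c+d*((z-c[2])/d[:,2])[:,None]
def proj(ci,X):
    return cv2.projectPoints(np.array(X,float).reshape(-1,1,3),cv2.Rodrigues(ci['R'])[0],ci['t'],ci['K'],ci['dist'])[0].reshape(-1,2)
def tri(a,pa,b,pb):
    c1,d1=ray(a,pa);c2,d2=ray(b,pb);d1=d1[0];d2=d2[0]
    s=np.linalg.lstsq(np.c_[d1,-d2],c2-c1,rcond=None)[0]
    p,q=c1+s[0]*d1,c2+s[1]*d2
    return (p+q)/2,np.linalg.norm(p-q)
E
python3 - <<'E'
from h import *
s=ctrl.sense();print(s)
a,_=cap('scene','s0.png');b,_=cap('top','t0.png')
for n in('scene','top','wrist'):
    c=ctrl.camera_info(n);print(n,np.round(-np.array(c['R']).T@np.array(c['t'])),np.round(c['R'],2).tolist(),np.round(c['K'],0).tolist())
cv2.imwrite('pics/both0.png',cv2.cvtColor(cv2.resize(np.vstack([a,b]),(0,0),fx=.78,fy=.78),cv2.COLOR_RGB2BGR))
E
```

```text
pics
{'time_s': 0.0, 'joints': array([-1.43738069e+00,  3.13435213e-01,  1.49846789e+00, -6.95048556e-07,
        1.33096487e+00, -2.23415942e-01]), 'dq': array([-8.27015144e-04,  1.28682118e-03,  8.99496585e-05, -1.10554981e-03,
       -2.57510758e-04, -2.45999436e-03]), 'tau': array([ 2.71525607e-05, -4.12265432e+01, -2.59744996e+01, -1.23145710e-04,
        4.15379312e-03,  3.01195549e-07]), 'eef_pos': array([ 183.33133326, -491.67196869,  230.73103719]), 'ee_rot': array([-6.37029252e-04,  9.84125864e-01,  1.77470778e-01,  2.83479132e-05]), 'force': array([-0.21633927,  0.26559235,  0.62961829]), 'wrist_torque': array([-0.01691014, -0.06534656,  0.00579695]), 'grip_force': 0.0, 'grip_width': 1.0026648574287158}
scene [1332. -398. 1155.] [[0.34, 0.94, -0.01], [0.67, -0.25, -0.7], [-0.66, 0.23, -0.71]] [[431.0, 0.0, 244.0], [0.0, 431.0, 192.0], [0.0, 0.0, 1.0]]
top [ 241.  -72. 1184.] [[-0.07, -1.0, 0.0], [-0.98, 0.06, -0.21], [0.21, -0.02, -0.98]] [[372.0, 0.0, 259.0], [0.0, 372.0, 191.0], [0.0, 0.0, 1.0]]
wrist [ 248. -467.  372.] [[0.35, -0.94, -0.0], [-0.9, -0.34, 0.27], [-0.25, -0.09, -0.96]] [[324.0, 0.0, 257.0], [0.0, 324.0, 192.0], [0.0, 0.0, 1.0]]
```

View pics/both0.png

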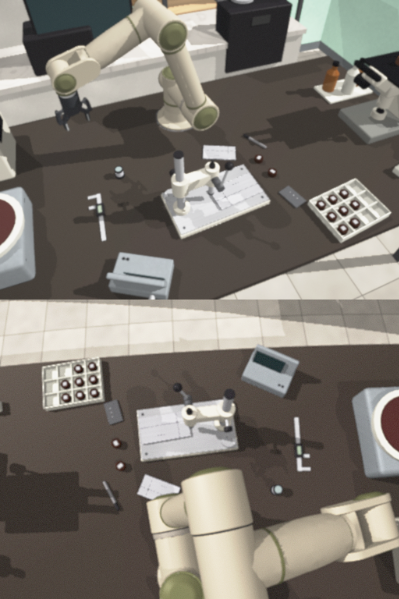

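Run:
```python
import cv2,numpy as np
a=cv2.imread('pics/s0.png')[175:320,195:365];b=cv2.imread('pics/t0.png')[100:255,160:330]
f=lambda i:cv2.resize(i,(680,int(i.shape[0]*4)),interpolation=cv2.INTER_CUBIC)
cv2.imwrite('pics/a1.png',f(a));cv2.imwrite('pics/b1.png',cv2.resize(b,(0,0),fx=3.8,fy=3.8,interpolation=cv2.INTER_CUBIC))
```

```text
(no output)
```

View pics/a1.png

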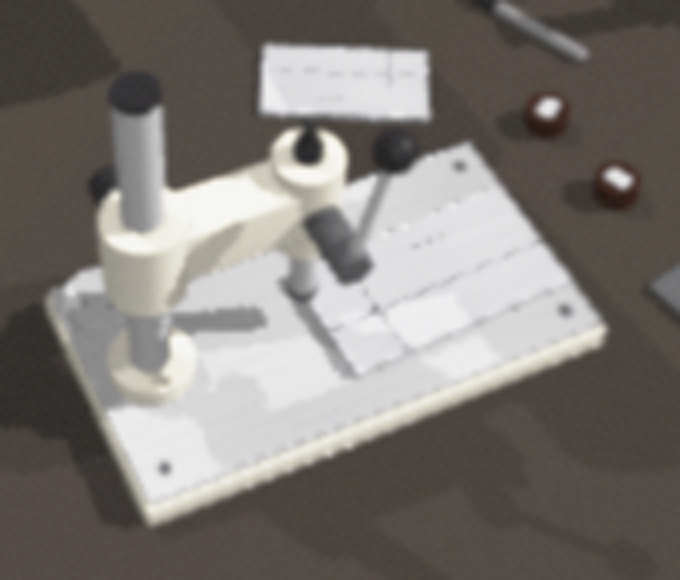

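View pics/b1.png

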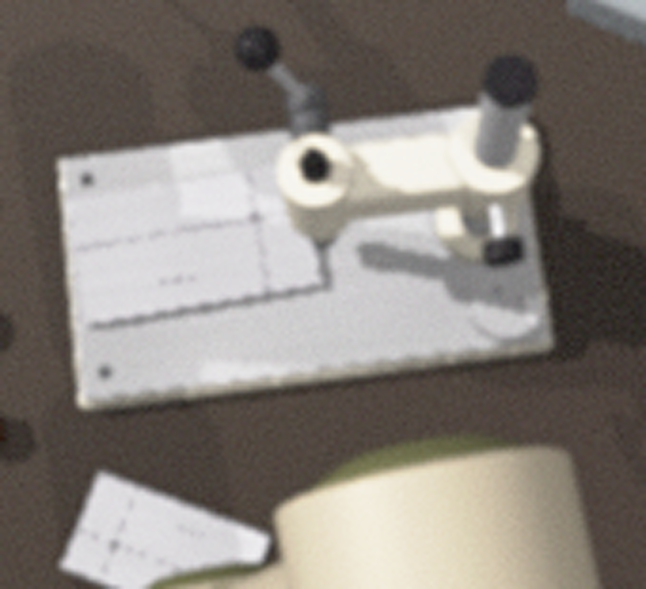

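Run:
```python
from h import *
t={k:np.array(v,float) for k,v in ctrl.camera_info('top').items() if k in('K','dist','R','t')}
s={k:np.array(v,float) for k,v in ctrl.camera_info('scene').items() if k in('K','dist','R','t')}
T=lambda p:[160+p[0]/3.8-.4,100+p[1]/3.8-.4]
S=lambda p:[195+p[0]/4-.4,175+p[1]/4-.4]
print('screws T',onz(t,[T(p) for p in[(87,179),(105,372)]],30).round(0).tolist())
print('screws S',onz(s,[S(p) for p in[(460,167),(565,311),(165,468)]],30).round(0).tolist())
print('corners T',onz(t,[T(p) for p in[(60,160),(82,400),(550,345)]],30).round(0).tolist())
print('corners S',onz(s,[S(p) for p in[(472,143),(605,330),(150,512),(47,303)]],30).round(0).tolist())
print('spot',onz(t,T((257,217)),40),onz(s,S((376,310)),40))
print('plate corners T',onz(t,[T(p) for p in[(75,248),(90,326),(328,286)]],40).round(0).tolist())
print('plate corners S',onz(s,[S(p) for p in[(358,377),(480,195)]],40).round(0).tolist())
print('ball',tri(t,T((257,47)),s,S((395,150))))
print('boot top',tri(t,T((315,160)),s,S((309,133))))
print('coltop',tri(t,T((510,78)),s,S((134,90))))
print('foot S',onz(s,S((302,294)),55))
```

```text
screws T [[649.0, 148.0, 30.0], [479.0, 136.0, 30.0]]
screws S [[483.0, 136.0, 30.0], [652.0, 147.0, 30.0], [674.0, -202.0, 30.0]]
corners T [[668.0, 171.0, 30.0], [456.0, 156.0, 30.0], [477.0, -236.0, 30.0]]
corners S [[462.0, 158.0, 30.0], [680.0, 168.0, 30.0], [705.0, -224.0, 30.0], [496.0, -240.0, 30.0]]
spot [[601.66810444   2.5700701   40.        ]] [[603.17369414   1.72810003  40.        ]]
plate corners T [[585.0, 157.0, 40.0], [517.0, 146.0, 40.0], [538.0, -54.0, 40.0]]
plate corners S [[657.0, -37.0, 40.0], [525.0, 133.0, 40.0]]
ball (array([645.8136138 , -19.25335567, 284.56780131]), np.float64(0.419789684175648))
boot top (array([576.66866045, -52.70623215, 243.47803039]), np.float64(1.1685230845561831))
coltop (array([ 586.57386512, -182.21682952,  345.98742176]), np.float64(1.0898334062287833))
foot S [[577.87645843 -52.02706089  55.        ]]
```

arm_command([
  {"dr": [0,0,0.16],"offset": [0,0,-0.3],"hand": 1},
  {"dr": [0,0,0.16],"offset": [0,0,-0.3],"hand": 1},
  {"dr": [0,0,0],"offset": [0.15,-0.3,0],"hand": 1},
  {"dr": [0,0,0],"offset": [0.15,-0.3,0],"hand": 1},
  {"dr": [0,0,0],"offset": [0.15,-0.3,0],"hand": 1},
  {"dr": [0,0,0],"offset": [0.15,-0.3,0],"hand": 1},
  {"dr": [0,0,0],"offset": [0.15,-0.3,0],"hand": 1},
  {"dr": [0,0,0],"offset": [0.15,-0.3,0],"hand": 1},
])

```text
time_s: 0.9
eef_pos: [268.2, -264.1, 303.1]
ee_rot: [-0.0, 0.999, 0.052, -0.0]
force: [0.2, -0.5, 0.2]
grip_width: 1.005
grip_force: 0.0
```

arm_command([
  {"dr": [0,0,0],"offset": [0.15,-0.3,0],"hand": 1},
  {"dr": [0,0,0],"offset": [0.15,-0.3,0],"hand": 1},
  {"dr": [0,0,0],"offset": [0.15,-0.3,0],"hand": 1},
  {"dr": [0,0,0],"offset": [0.15,-0.3,0],"hand": 1},
  {"dr": [0,0,0],"offset": [0.2,-0.3,0],"hand": 1},
  {"dr": [0,0,0],"offset": [0.2,-0.3,0],"hand": 1},
  {"dr": [0,0,0],"offset": [0.2,-0.3,0],"hand": 1},
])

```text
time_s: 1.6
eef_pos: [385.0, 1.9, 303.3]
ee_rot: [0.0, 0.999, 0.053, 0.0]
force: [1.2, -1.2, 0.0]
grip_width: 0.996
grip_force: 0.0
```

arm_command([
  {"dr": [0,0,0],"offset": [0.28,-0.15,0],"hand": 1},
  {"dr": [0,0,0],"offset": [0.28,-0.15,0],"hand": 1},
  {"dr": [0,0,0],"offset": [0.28,-0.15,0.1],"hand": 1},
  {"dr": [0,0,0],"offset": [0.28,-0.15,0.1],"hand": 1},
  {"dr": [0,0,0],"offset": [0.28,-0.15,0.1],"hand": 1},
  {"dr": [0,0,0],"offset": [0,0,0.1],"hand": 1},
])

```text
time_s: 2.2
eef_pos: [544.1, 109.1, 252.9]
ee_rot: [-0.0, 0.999, 0.054, -0.001]
force: [0.1, -0.1, 0.2]
grip_width: 1.004
grip_force: 0.0
```

Run:
```python
from h import *
s=ctrl.sense();print(s['eef_pos'].round(1))
w,wc=cap('wrist','w1.png')
c=cap('top','t1.png')
cv2.imwrite('pics/w1v.png',cv2.resize(cv2.imread('pics/w1.png'),(768,576),interpolation=cv2.INTER_CUBIC))
```

```text
[544.1 109.1 252.9]
```

View pics/w1v.png

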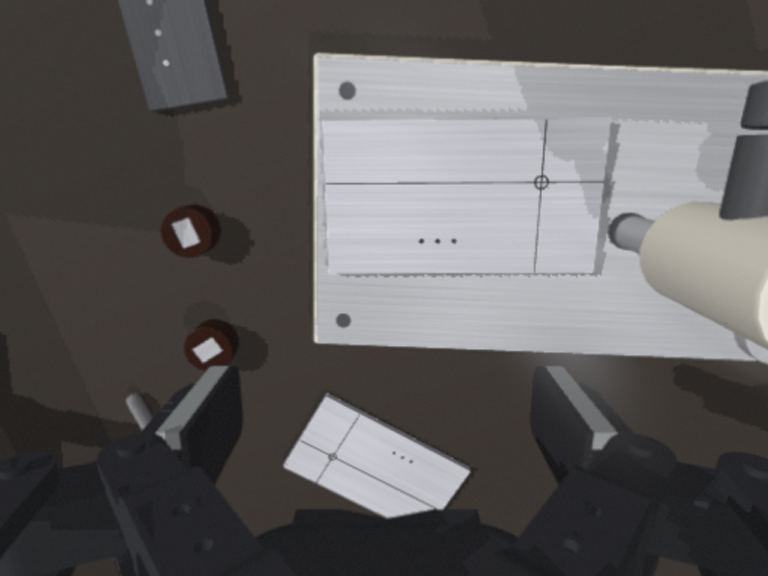

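Run:
```python
from h import *
w=cv2.imread('pics/w1.png')
wc={k:np.array(v,float) for k,v in ctrl.camera_info('wrist').items() if k in('K','dist','R','t')}
t={k:np.array(v,float) for k,v in ctrl.camera_info('top').items() if k in('K','dist','R','t')}
P=lambda p:np.array(p)/1.5-.17
print('spot',onz(wc,P((541.5,182)),40), 'tri',tri(t,[227.2,156.7],wc,P((541.5,182))))
pc=onz(wc,P([(321,121),(330,273),(599,274),(611,121)]),40);print('plate',pc.round(1).tolist(),np.linalg.norm(np.diff(pc,axis=0),axis=1))
print('table',onz(wc,P([(315,54),(316,343),(347,91),(343,320)]),30).round(1).tolist())
print('foot',onz(wc,P((625,233)),60))
c=-wc['R'].T@wc['t'];print('cam',c)
A=np.array([577,-52.5,0])
print('axis pts',[(proj(wc,A+[0,0,z])[0]*1.5).round(0).tolist() for z in(40,56,60,64,90)])
```

```text
spot [[600.37880292   2.73523963  40.        ]] tri (array([600.78917531,   2.88788949,  41.61387179]), np.float64(1.0006099530518304))
plate [[624.7, 161.6, 40.0], [517.8, 147.5, 40.0], [538.4, -53.1, 40.0], [645.6, -36.5, 40.0]] [107.87499265 201.67047269 108.44790797]
table [[667.7, 170.0, 30.0], [456.0, 155.2, 30.0], [646.7, 146.3, 30.0], [477.9, 135.3, 30.0]]
foot [[573.06337191 -54.74049922  60.        ]]
cam [610.98946496 115.03440157 394.23731871]
axis pts [[610.0, 223.0], [620.0, 226.0], [623.0, 227.0], [626.0, 228.0], [645.0, 234.0]]
```

arm_command([
  {"dr": [0,0,0],"offset": [0.34,0.08,0],"hand": 1},
  {"dr": [0,0,0],"offset": [0.34,0.08,0],"hand": 1},
  {"dr": [0,0,0],"offset": [0.34,0.08,0.2],"hand": 1},
  {"dr": [0,0,0],"offset": [0,0,0.4],"hand": 1},
  {"dr": [0,0,0],"offset": [0,0,0.4],"hand": 1},
  {"dr": [0,0,0],"offset": [0,0,0.4],"hand": 1},
  {"dr": [0,0,0],"offset": [0,0,0.3],"hand": 1},
  {"dr": [0,0,0],"offset": [0,0,0.15],"hand": 1},
])

```text
time_s: 3.1
eef_pos: [665.2, 90.5, 30.8]
ee_rot: [-0.0, 0.999, 0.052, -0.002]
force: [0.0, 0.2, 0.5]
grip_width: 1.0
grip_force: 0.0
```

arm_command([
  {"dr": [0,0,0],"offset": [0,0,0],"hand": 1},
  {"dr": [0,0,0],"offset": [0,0,0.02],"hand": 1},
])

```text
time_s: 3.3
eef_pos: [667.7, 90.8, 33.0]
ee_rot: [0.0, 0.999, 0.052, 0.001]
force: [0.8, 0.1, 1.7]
grip_width: 1.001
grip_force: 0.0
```

arm_command([
  {"dr": [0,0,0],"offset": [0,0,0.02],"hand": 1},
  {"dr": [0,0,0],"offset": [0,0,0],"hand": 1},
])

```text
time_s: 3.5
eef_pos: [667.5, 91.3, 29.7]
ee_rot: [0.0, 0.999, 0.053, 0.001]
force: [-0.4, -0.3, -0.3]
grip_width: 1.001
grip_force: 0.0
```

arm_command([
  {"dr": [0,0,0],"offset": [0,0,0.03],"hand": 1},
  {"dr": [0,0,0],"offset": [0,0,0.03],"hand": 1},
  {"dr": [0,0,0],"offset": [0,0,0],"hand": 1},
])

```text
time_s: 3.8
eef_pos: [666.7, 91.4, 20.7]
ee_rot: [-0.0, 0.999, 0.053, -0.001]
force: [-0.1, 0.3, -0.7]
grip_width: 1.003
grip_force: 0.0
```

Run:
```python
from h import *
s=ctrl.sense();print(s['eef_pos'],s['force'])
w,_=cap('wrist','w2.png')
cv2.imwrite('pics/w2v.png',cv2.resize(cv2.imread('pics/w2.png'),(768,576),interpolation=cv2.INTER_CUBIC))
```

```text
[666.69556851  91.44483155  20.68185172] [-0.11184493  0.31397167 -0.68800349]
```

View pics/w2v.png

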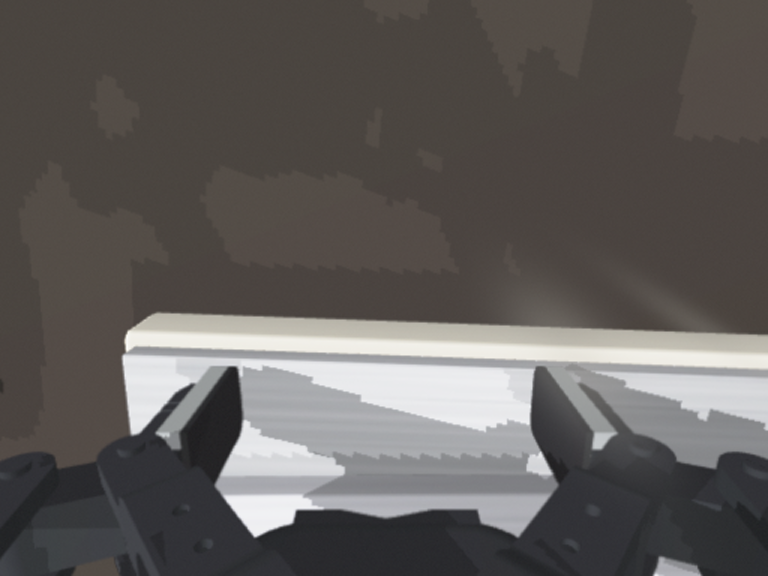

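arm_command([
  {"dr": [0,0,0],"offset": [-0.05,0,0],"hand": 1},
  {"dr": [0,0,0],"offset": [-0.05,0,0],"hand": 1},
  {"dr": [0,0,0],"offset": [-0.05,0,0],"hand": 1},
  {"dr": [0,0,0],"offset": [-0.02,0,0],"hand": 1},
  {"dr": [0,0,0],"offset": [-0.02,0,0],"hand": 1},
  {"dr": [0,0,0],"offset": [-0.02,0,0],"hand": 1},
  {"dr": [0,0,0],"offset": [-0.02,0,0],"hand": 1},
  {"dr": [0,0,0],"offset": [-0.02,0,0],"hand": 1},
])

```text
time_s: 4.65
eef_pos: [637.1, 88.2, 21.3]
ee_rot: [0.0, 0.999, 0.053, 0.0]
force: [0.8, -0.2, 0.6]
grip_width: 1.001
grip_force: 0.3
```

arm_command([
  {"dr": [0,0,0],"offset": [-0.02,0,0],"hand": 1},
  {"dr": [0,0,0],"offset": [-0.02,0,0],"hand": 1},
  {"dr": [0,0,0],"offset": [-0.02,0,0],"hand": 1},
  {"dr": [0,0,0],"offset": [-0.02,0,0],"hand": 1},
  {"dr": [0,0,0],"offset": [-0.02,0,0],"hand": 1},
  {"dr": [0,0,0],"offset": [-0.02,0,0],"hand": 1},
  {"dr": [0,0,0],"offset": [-0.02,0,0],"hand": 1},
])

```text
time_s: 5.35
eef_pos: [620.3, 86.5, 21.3]
ee_rot: [-0.0, 0.999, 0.053, -0.0]
force: [0.5, 0.7, -0.1]
grip_width: 1.003
grip_force: 0.3
```

Run:
```python
from h import *
a,_=cap('scene','s3.png');b,_=cap('top','t3.png')
a=a[185:320,195:365];b=b[100:235,160:330]
cv2.imwrite('pics/v3.png',cv2.cvtColor(cv2.resize(np.vstack([a,b]),(0,0),fx=2.2,fy=2.2,interpolation=cv2.INTER_CUBIC),cv2.COLOR_RGB2BGR))
```

```text
(no output)
```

View pics/v3.png

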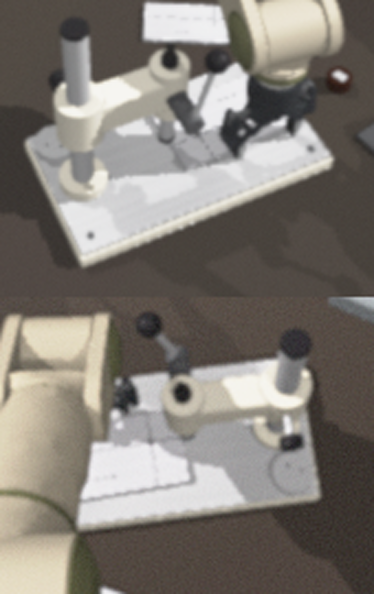

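arm_command([
  {"dr": [0,0,0],"offset": [0.15,0,0],"hand": 1},
  {"dr": [0,0,0],"offset": [0.1,0,-0.1],"hand": 1},
  {"dr": [0,0,0],"offset": [0,-0.2,-0.4],"hand": 1},
  {"dr": [0,0,0],"offset": [-0.2,-0.2,-0.4],"hand": 1},
  {"dr": [0,0,0],"offset": [-0.2,-0.2,-0.3],"hand": 1},
  {"dr": [0,0,0],"offset": [-0.2,-0.2,0],"hand": 1},
])

```text
time_s: 6.05
eef_pos: [573.8, 173.6, 160.0]
ee_rot: [-0.0, 0.999, 0.053, 0.004]
force: [1.1, -0.1, -0.2]
grip_width: 1.004
grip_force: 0.0
```

Run:
```python
from h import *
s=ctrl.sense();print(s['joints'].round(2),s['eef_pos'].round(1))
```

```text
[0.1  0.53 1.37 0.   1.23 1.56] [573.8 173.6 160. ]
```

Run:
```python
from h import *
s=ctrl.sense();print(s['eef_pos'].round(1))
w,wc=cap('wrist','w4.png')
np.savez('w4.npz',**wc)
A=np.array([577,-52.5,0])
print((proj(wc,[A+[0,0,z] for z in(40,56,60,64,90)])).round(0).tolist(),proj(wc,[572.5,0,40]))
cv2.imwrite('pics/w4v.png',cv2.resize(cv2.imread('pics/w4.png'),(768,576),interpolation=cv2.INTER_CUBIC))
```

```text
[573.8 173.6 160. ]
[[524.0, 212.0], [540.0, 219.0], [545.0, 220.0], [549.0, 222.0], [582.0, 235.0]] [[461.22299017 210.8286671 ]]
```

View pics/w4v.png

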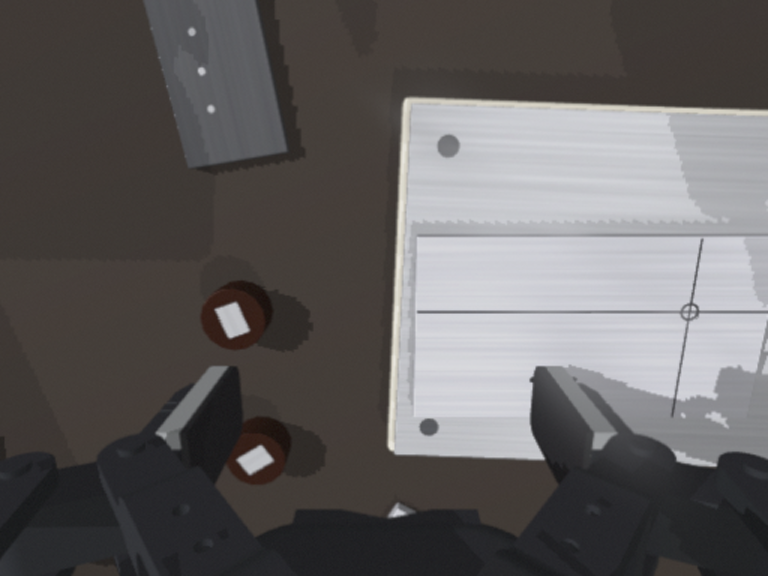

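Run:
```python
from h import *
wc=dict(np.load('w4.npz'))
P=lambda p:np.array(p)/1.5-.17
print('spot',onz(wc,P((689.5,312)),40))
q=onz(wc,P([(417,236),(414,415),(768,235.5)]),40);print(q.round(1).tolist())
print('mounts',onz(wc,P([(237,313),(258,452)]),22).round(0).tolist())
print('table',onz(wc,P([(405,100),(389,448)]),30).round(1).tolist())
```

```text
spot [[574.95202627   2.14829578  40.        ]]
[[601.7, 160.0, 40.0], [494.0, 148.5, 40.0], [621.6, -27.7, 40.0]]
mounts [[541.0, 261.0, 22.0], [446.0, 245.0, 22.0]]
table [[670.7, 174.2, 30.0], [463.5, 160.3, 30.0]]
```

arm_command([
  {"dr": [0,0,-0.18],"offset": [0,0,0],"hand": 1},
  {"dr": [0,0,-0.18],"offset": [0,0,0],"hand": 1},
  {"dr": [0,0,-0.18],"offset": [0,0,0],"hand": 1},
  {"dr": [0,0,-0.18],"offset": [0,0,0],"hand": 1},
  {"dr": [0,0,-0.18],"offset": [0,0,0],"hand": 1},
  {"dr": [0,0,-0.18],"offset": [0,0,0],"hand": 1},
  {"dr": [0,0,-0.18],"offset": [0,0,0],"hand": 1},
  {"dr": [0,0,-0.18],"offset": [0,0,0],"hand": 1},
])

```text
time_s: 6.9
eef_pos: [572.6, 172.7, 154.6]
ee_rot: [-0.0, 0.813, 0.582, -0.0]
force: [0.6, 0.1, 0.9]
grip_width: 0.999
grip_force: 0.0
```

arm_command([
  {"dr": [0,0,-0.18],"offset": [0,0,0],"hand": 1},
  {"dr": [0,0,-0.18],"offset": [0,0,0],"hand": 1},
  {"dr": [0,0,-0.18],"offset": [0,0,0],"hand": 1},
  {"dr": [0,0,0],"offset": [0,0,0],"hand": 1},
])

```text
time_s: 7.3
eef_pos: [572.6, 172.7, 154.6]
ee_rot: [-0.0, 0.674, 0.739, -0.0]
force: [0.1, 0.5, 0.8]
grip_width: 0.999
grip_force: 0.0
```

arm_command([
  {"dr": [0,0,0],"offset": [0.17,-0.23,0],"hand": 1},
  {"dr": [0,0,0],"offset": [0,0,0.3],"hand": 1},
  {"dr": [0,0,0],"offset": [0,0,0.3],"hand": 1},
  {"dr": [0,0,0],"offset": [0,0,0.3],"hand": 1},
  {"dr": [0,0,0],"offset": [0,0,0.15],"hand": 1},
  {"dr": [0,0,0],"offset": [0,0,0.06],"hand": 1},
  {"dr": [0,0,0],"offset": [0,0,0],"hand": 1},
])

```text
time_s: 8.0
eef_pos: [543.2, 190.5, 21.2]
ee_rot: [-0.0, 0.675, 0.737, -0.0]
force: [-0.5, -0.2, 0.4]
grip_width: 0.999
grip_force: 0.0
```

arm_command([
  {"dr": [0,0,0],"offset": [-0.06,0,0],"hand": 1},
  {"dr": [0,0,0],"offset": [-0.06,0,0],"hand": 1},
  {"dr": [0,0,0],"offset": [-0.04,0,0],"hand": 1},
  {"dr": [0,0,0],"offset": [-0.03,0,0],"hand": 1},
  {"dr": [0,0,0],"offset": [-0.03,0,0],"hand": 1},
  {"dr": [0,0,0],"offset": [-0.03,0,0],"hand": 1},
  {"dr": [0,0,0],"offset": [-0.03,0,0],"hand": 1},
  {"dr": [0,0,0],"offset": [-0.03,0,0],"hand": 1},
])

```text
time_s: 8.8
eef_pos: [546.8, 153.3, 21.6]
ee_rot: [-0.0, 0.675, 0.738, 0.0]
force: [-0.4, 1.1, -0.7]
grip_width: 0.998
grip_force: 0.3
```

arm_command([
  {"dr": [0,0,0],"offset": [-0.03,0,0],"hand": 1},
  {"dr": [0,0,0],"offset": [-0.03,0,0],"hand": 1},
  {"dr": [0,0,0],"offset": [-0.03,0,0],"hand": 1},
  {"dr": [0,0,0],"offset": [-0.03,0,0],"hand": 1},
  {"dr": [0,0,0],"offset": [-0.03,0,0],"hand": 1},
  {"dr": [0,0,0],"offset": [-0.02,0,0],"hand": 1},
  {"dr": [0,0,0],"offset": [-0.02,0,0],"hand": 1},
  {"dr": [0,0,0],"offset": [-0.02,0,0],"hand": 1},
])

```text
time_s: 9.6
eef_pos: [549.0, 128.2, 21.6]
ee_rot: [0.0, 0.675, 0.738, 0.0]
force: [0.1, 0.5, 0.2]
grip_width: 1.004
grip_force: 0.3
```

arm_command([
  {"dr": [0,0,0],"offset": [-0.02,0,0],"hand": 1},
  {"dr": [0,0,0],"offset": [-0.02,0,0],"hand": 1},
  {"dr": [0,0,0],"offset": [-0.02,0,0],"hand": 1},
  {"dr": [0,0,0],"offset": [-0.02,0,0],"hand": 1},
  {"dr": [0,0,0],"offset": [0,0,0],"hand": 1},
  {"dr": [0,0,0],"offset": [0.1,0,-0.05],"hand": 1},
])

```text
time_s: 10.2
eef_pos: [548.6, 130.2, 27.3]
ee_rot: [-0.0, 0.675, 0.738, -0.001]
force: [-0.5, 1.2, -0.6]
grip_width: 0.997
grip_force: 0.0
```

arm_command([
  {"dr": [0,0,0],"offset": [0,0.1,-0.4],"hand": 1},
  {"dr": [0,0,0],"offset": [-0.1,0.1,-0.4],"hand": 1},
  {"dr": [0,0,0],"offset": [-0.2,0,-0.3],"hand": 1},
  {"dr": [0,0,0],"offset": [-0.2,0,0],"hand": 1},
  {"dr": [0,0,0],"offset": [0,0,0],"hand": 1},
  {"dr": [0,0,0],"offset": [0,0,0],"hand": 1},
  {"dr": [0,0,0],"offset": [0,0,0],"hand": 1},
])

```text
time_s: 10.9
eef_pos: [577.4, 74.5, 158.4]
ee_rot: [-0.001, 0.674, 0.738, -0.0]
force: [-0.3, -0.5, -0.3]
grip_width: 1.001
grip_force: 0.0
```

Run:
```python
from h import *
s=ctrl.sense();print(s['eef_pos'].round(1),abs(s['dq']).max())
w,wc=cap('wrist','w5.png'); np.savez('w5.npz',**wc)
cap('top','t5.png');cap('scene','s5.png')
A=np.array([577,-52.5,0])
p=proj(wc,[A+[0,0,z] for z in(40,54,60)]);print(p.round(0).tolist(),-wc['R'].T@wc['t'])
```

```text
[577.4  74.5 158.4] 0.0019883898872895224
[[244.0, 318.0], [243.0, 329.0], [243.0, 333.0]] [571.83513263 143.32392276 299.9583418 ]
```

Run:
```python
import cv2
w=cv2.imread('pics/w5.png')
cv2.imwrite('pics/w5v.png',cv2.resize(w[264:364,170:320],(0,0),fx=5.2,fy=5.2,interpolation=cv2.INTER_CUBIC))
```

```text
(no output)
```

View pics/w5v.png

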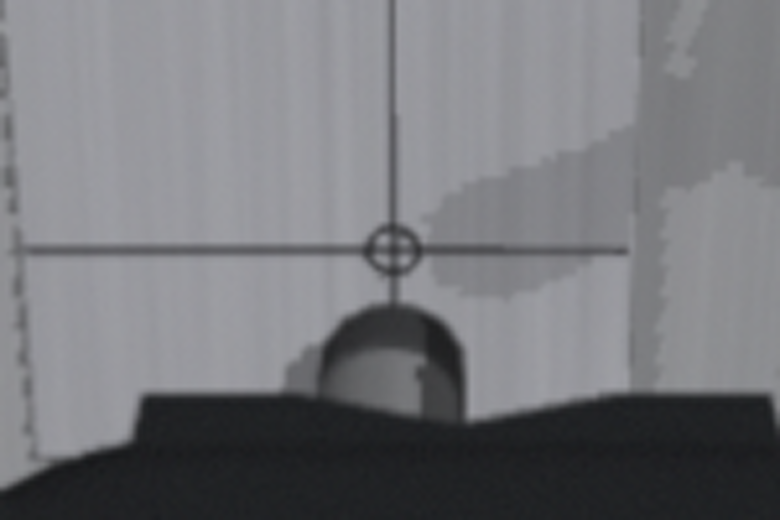

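arm_command([
  {"dr": [0,0,0],"offset": [0.27,0,0.1],"hand": 1},
  {"dr": [0,0,0],"offset": [0.27,0,0.1],"hand": 1},
  {"dr": [0,-0.185,0],"offset": [0,0,0.1],"hand": 1},
  {"dr": [0,-0.185,0],"offset": [0,0,0],"hand": 1},
  {"dr": [0,-0.185,0],"offset": [0,0,0],"hand": 1},
  {"dr": [0,0,0],"offset": [0,0,0],"hand": 1},
  {"dr": [0,0,0],"offset": [0,0,0],"hand": 1},
  {"dr": [0,0,0],"offset": [0,0,0],"hand": 1},
])

```text
time_s: 11.85
eef_pos: [572.3, 137.3, 123.1]
ee_rot: [0.159, 0.659, 0.72, -0.145]
force: [1.1, -0.7, -0.4]
grip_width: 1.0
grip_force: 0.0
```

Run:
```python
from h import *
s=ctrl.sense();print(s['eef_pos'].round(1),s['ee_rot'].round(3),abs(s['dq']).max())
w,wc=cap('wrist','w6.png'); np.savez('w6.npz',**wc)
A=np.array([577,-52.5,0])
p=proj(wc,[A+[0,0,z] for z in(40,54,60,130)]);print(p.round(0).tolist(),-wc['R'].T@wc['t'])
u,v=p[1].astype(int)
c=cv2.imread('pics/w6.png')[v-65:min(v+45,384),u-75:u+75];print('origin',u-75,v-65,c.shape)
cv2.imwrite('pics/w6v.png',cv2.resize(c,(0,0),fx=5,fy=5,interpolation=cv2.INTER_CUBIC))
```

```text
[572.3 137.3 123.1] [ 0.159  0.659  0.72  -0.145] 0.011454625452933678
[[245.0, 305.0], [245.0, 317.0], [245.0, 323.0], [242.0, 403.0]] [561.85032454 259.53982281 222.59112185]
origin 169 252 (110, 150, 3)
```

View pics/w6v.png

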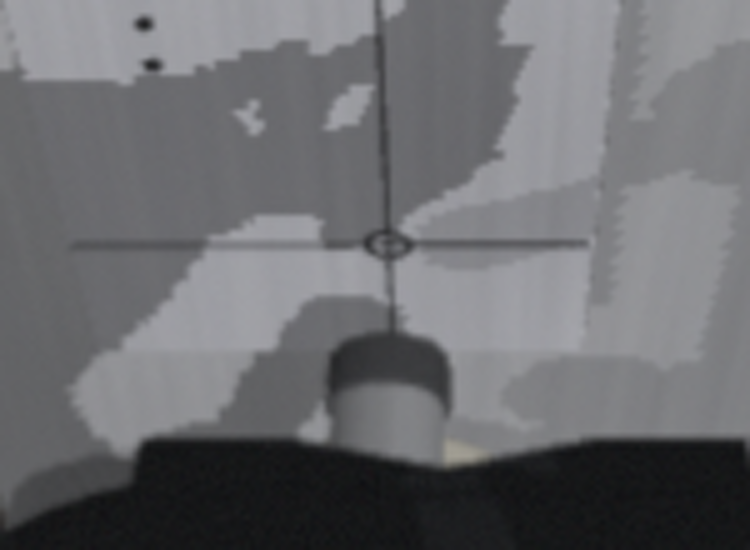

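Run:
```python
from h import *
a=dict(np.load('w5.npz'));b=dict(np.load('w6.npz'))
print('spot',onz(a,[245,311.5],40),onz(b,[246.2,300.2],40),tri(a,[245,311.5],b,[246.2,300.2]))
print('rim',tri(a,[245,322.1],b,[246.6,318.2]))
for z in(54,57,60,63): print(z,onz(a,[245,322.1],z).round(1),onz(b,[246.6,318.2],z).round(1))
```

```text
spot [[577.30312327 -44.95369535  40.        ]] [[577.50631857 -43.7731606   40.        ]] (array([577.47045372, -45.83086066,  38.77127717]), np.float64(0.28393657043605314))
rim (array([577.93606651, -39.52545901,  61.90295858]), np.float64(0.48640544404068414))
54 [[577.9 -45.6  54. ]] [[579.  -54.2  54. ]]
57 [[577.8 -43.3  57. ]] [[578.7 -48.6  57. ]]
60 [[577.7 -41.   60. ]] [[578.4 -43.   60. ]]
63 [[577.7 -38.7  63. ]] [[578.1 -37.5  63. ]]
```

arm_command([
  {"dr": [0,0.185,0],"offset": [0,0,0],"hand": 1},
  {"dr": [0,0.185,0],"offset": [0,0,0],"hand": 1},
  {"dr": [0,0.185,0],"offset": [0,0,0],"hand": 1},
  {"dr": [0,0,0],"offset": [0.1,-0.19,0],"hand": 1},
  {"dr": [0,0,0],"offset": [0,0,0.3],"hand": 1},
  {"dr": [0,0,0],"offset": [0,0,0.3],"hand": 1},
  {"dr": [0,0,0],"offset": [0,0,0.2],"hand": 1},
  {"dr": [0,0,0],"offset": [0,0,0.05],"hand": 1},
])

```text
time_s: 12.7
eef_pos: [547.3, 146.9, 18.9]
ee_rot: [-0.001, 0.675, 0.737, -0.001]
force: [0.5, -0.7, 0.3]
grip_width: 1.0
grip_force: 0.0
```

arm_command([
  {"dr": [0,0,0],"offset": [0,0,0],"hand": 1},
  {"dr": [0,0,0],"offset": [0,0,0],"hand": 1},
])

```text
time_s: 12.9
eef_pos: [549.3, 147.6, 22.4]
ee_rot: [0.001, 0.675, 0.738, 0.001]
force: [-0.6, 0.5, 0.6]
grip_width: 1.0
grip_force: 0.0
```

arm_command([
  {"dr": [0,0,0],"offset": [-0.06,0,0],"hand": 1},
  {"dr": [0,0,0],"offset": [-0.06,0,0],"hand": 1},
  {"dr": [0,0,0],"offset": [-0.06,0,0],"hand": 1},
  {"dr": [0,0,0],"offset": [-0.02,0,0],"hand": 1},
  {"dr": [0,0,0],"offset": [-0.02,0,0],"hand": 1},
  {"dr": [0,0,0],"offset": [-0.02,0,0],"hand": 1},
  {"dr": [0,0,0],"offset": [-0.02,0,0],"hand": 1},
  {"dr": [0,0,0],"offset": [-0.02,0,0],"hand": 1},
])

```text
time_s: 13.7
eef_pos: [551.2, 114.4, 20.8]
ee_rot: [-0.0, 0.675, 0.738, 0.0]
force: [1.1, 1.2, 0.1]
grip_width: 1.002
grip_force: 0.4
```

arm_command([
  {"dr": [0,0,0],"offset": [-0.02,0,0],"hand": 1},
  {"dr": [0,0,0],"offset": [0,0,0],"hand": 1},
  {"dr": [0,0,0],"offset": [0,0,0],"hand": 1},
  {"dr": [0,0,0],"offset": [0,0,0],"hand": 1},
])

```text
time_s: 14.1
eef_pos: [551.5, 112.0, 20.8]
ee_rot: [-0.0, 0.675, 0.738, -0.0]
force: [-0.0, 0.2, -0.1]
grip_width: 1.001
grip_force: 0.0
```

arm_command([
  {"dr": [0,0,0],"offset": [0.15,0,-0.05],"hand": 1},
  {"dr": [0,0,0],"offset": [0,0.1,-0.4],"hand": 1},
  {"dr": [0,0,0],"offset": [-0.06,0.1,-0.4],"hand": 1},
  {"dr": [0,0,0],"offset": [-0.2,0,-0.3],"hand": 1},
  {"dr": [0,0,0],"offset": [-0.2,0,0],"hand": 1},
  {"dr": [0,0,0],"offset": [0,0,0],"hand": 1},
  {"dr": [0,0,0],"offset": [0,0,0],"hand": 1},
  {"dr": [0,0,0],"offset": [0,0,0],"hand": 1},
])

```text
time_s: 14.9
eef_pos: [578.3, 77.9, 158.1]
ee_rot: [-0.001, 0.674, 0.738, -0.0]
force: [-0.6, -0.2, 0.1]
grip_width: 1.002
grip_force: 0.0
```

Run:
```python
from h import *
s=ctrl.sense();print(s['eef_pos'].round(1),abs(s['dq']).max())
w,wc=cap('wrist','w7.png'); np.savez('w7.npz',**wc)
```

```text
[578.3  77.9 158.1] 0.005980826663651494
```

arm_command([
  {"dr": [0,0,0],"offset": [0.27,0,0.1],"hand": 1},
  {"dr": [0,0,0],"offset": [0.27,0,0.1],"hand": 1},
  {"dr": [0,-0.185,0],"offset": [0,0,0.1],"hand": 1},
  {"dr": [0,-0.185,0],"offset": [0,0,0],"hand": 1},
  {"dr": [0,-0.185,0],"offset": [0,0,0],"hand": 1},
  {"dr": [0,0,0],"offset": [0,0,0],"hand": 1},
  {"dr": [0,0,0],"offset": [0,0,0],"hand": 1},
  {"dr": [0,0,0],"offset": [0,0,0],"hand": 1},
])

```text
time_s: 15.75
eef_pos: [573.1, 141.1, 123.0]
ee_rot: [0.159, 0.659, 0.721, -0.145]
force: [0.1, -0.0, -0.1]
grip_width: 1.004
grip_force: 0.0
```

Run:
```python
from h import *
s=ctrl.sense();print(s['eef_pos'].round(1),abs(s['dq']).max())
w,wc=cap('wrist','w8.png'); np.savez('w8.npz',**wc)
a=cv2.imread('pics/w7.png')[295:345,195:295];b=cv2.imread('pics/w8.png')[285:335,195:295]
cv2.imwrite('pics/v78.png',cv2.resize(np.vstack([a,b]),(0,0),fx=5.8,fy=5.8,interpolation=cv2.INTER_CUBIC))
```

```text
[573.1 141.1 123. ] 0.009342284954423827
```

View pics/v78.png

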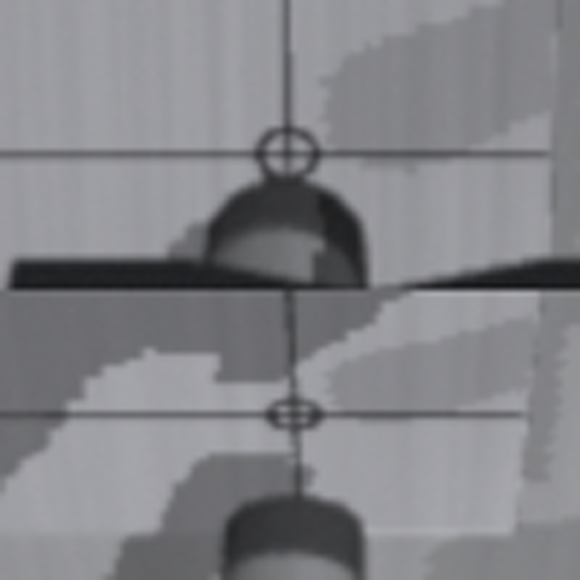

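Run:
```python
from h import *
a=dict(np.load('w7.npz'));b=dict(np.load('w8.npz'))
print('spot',onz(a,[244.3,321.2],40),onz(b,[245.3,306],40),tri(a,[244.3,321.2],b,[245.3,306]))
print('rim',tri(a,[244.1,325.3],b,[245.2,319.8]))
for z in(59,60,61,62,63): print(z,onz(a,[244.1,325.3],z).round(1),onz(b,[245.2,319.8],z).round(1))
```

```text
spot [[578.30810495 -51.98582378  40.        ]] [[578.15041448 -51.15858326  40.        ]] (array([578.27563623, -52.65874064,  39.12595817]), np.float64(0.10257312498538758))
rim (array([577.95949178, -39.78001518,  61.34870389]), np.float64(0.10366657730288548))
59 [[578.1 -41.6  59. ]] [[578.1 -44.2  59. ]]
60 [[578.  -40.8  60. ]] [[578.  -42.3  60. ]]
61 [[578. -40.  61.]] [[577.9 -40.4  61. ]]
62 [[578.  -39.3  62. ]] [[577.8 -38.6  62. ]]
63 [[578.  -38.5  63. ]] [[577.8 -36.7  63. ]]
```

arm_command([
  {"dr": [0,0.185,0],"offset": [0,0,0],"hand": 0.6},
  {"dr": [0,0.185,0],"offset": [0,0,0],"hand": 0.6},
  {"dr": [0,0.185,0],"offset": [0,0,0],"hand": 0.6},
  {"dr": [0,0,0],"offset": [0,0,-0.38],"hand": 0.6},
  {"dr": [0,0,0],"offset": [0,0,-0.38],"hand": 0.6},
  {"dr": [0,0,0],"offset": [0,0,-0.38],"hand": 0.6},
  {"dr": [0,0,0],"offset": [0,0,-0.38],"hand": 0.6},
  {"dr": [0,0,0],"offset": [0,0,-0.38],"hand": 0.6},
])

```text
time_s: 16.6
eef_pos: [572.6, 140.7, 353.4]
ee_rot: [0.0, 0.675, 0.738, 0.001]
force: [0.4, 0.7, 0.5]
grip_width: 0.799
grip_force: 0.0
```

arm_command([
  {"dr": [0,0,0],"offset": [0,0,0],"hand": 0.6},
  {"dr": [0,0,0.05],"offset": [-0.27,0.1,0],"hand": 0.6},
  {"dr": [0,0,0],"offset": [-0.27,0.1,0],"hand": 0.6},
  {"dr": [0,0,0],"offset": [-0.27,0.1,0],"hand": 0.6},
  {"dr": [0,0,0],"offset": [-0.27,0.1,0],"hand": 0.6},
  {"dr": [0,0,0],"offset": [-0.2,0.08,0],"hand": 0.6},
  {"dr": [0,0,0],"offset": [0,0,0],"hand": 0.6},
  {"dr": [0,0,0],"offset": [0,0,0],"hand": 0.6},
])

```text
time_s: 17.4
eef_pos: [639.3, -9.1, 350.3]
ee_rot: [-0.0, 0.69, 0.724, 0.0]
force: [0.5, 0.6, 0.3]
grip_width: 0.8
grip_force: 0.0
```

arm_command([
  {"dr": [0,0,0],"offset": [-0.09,0.055,0.1],"hand": 0.6},
  {"dr": [0,0,0],"offset": [0,0,0.2],"hand": 0.6},
  {"dr": [0,0,0],"offset": [0,0,0.2],"hand": 0.6},
  {"dr": [0,0,0],"offset": [0,0,0.15],"hand": 0.6},
  {"dr": [0,0,0],"offset": [0,0,0.08],"hand": 0.6},
  {"dr": [0,0,0],"offset": [0,0,0],"hand": 0.6},
  {"dr": [0,0,0],"offset": [0,0,0],"hand": 0.6},
])

```text
time_s: 18.1
eef_pos: [646.8, -18.7, 264.0]
ee_rot: [0.001, 0.689, 0.725, 0.0]
force: [0.5, 0.3, 1.0]
grip_width: 0.802
grip_force: 0.0
```

arm_command([
  {"dr": [0,0,0],"offset": [0,0,0],"hand": 0.2},
  {"dr": [0,0,0],"offset": [0,0,0],"hand": 0.0},
  {"dr": [0,0,0],"offset": [0,0,0],"hand": -0.2},
  {"dr": [0,0,0],"offset": [0,0,0],"hand": -0.4},
  {"dr": [0,0,0],"offset": [0,0,0],"hand": -0.5},
  {"dr": [0,0,0],"offset": [0,0,0],"hand": -0.5},
], grip_force=30)

```text
time_s: 18.7
eef_pos: [646.1, -18.8, 263.8]
ee_rot: [-0.0, 0.689, 0.725, -0.0]
force: [-5.6, 0.1, 4.7]
grip_width: 0.354
grip_force: 29.6
```

arm_command([
  {"dr": [0,0,0],"offset": [0,-0.01,-0.01],"hand": -0.5},
  {"dr": [0,0,0],"offset": [0,0,0],"hand": -0.5},
  {"dr": [0,0,0],"offset": [0,0,0],"hand": -0.5},
])

```text
time_s: 19.0
eef_pos: [645.9, -18.8, 263.9]
ee_rot: [0.0, 0.689, 0.725, 0.001]
force: [5.5, 0.2, -3.4]
grip_width: 0.356
grip_force: 30.5
```

Run:
```python
from h import *
s=ctrl.sense();print(s['eef_pos'].round(2),s['force'].round(2),s['grip_width'])
R=lambda q:None
yaw=2*np.arctan2(s['ee_rot'][2],s['ee_rot'][1]);tx=np.array([np.cos(yaw),np.sin(yaw)]);ty=np.array([np.sin(yaw),-np.cos(yaw)])
f=np.array([-.066,.998]);r=110
P=lambda th:np.r_[f*r*np.cos(np.radians(75)-th),r*np.sin(np.radians(75)-th)]
th=[0,.1,.2,.3,.4,.5,.6,.66,.7,.74,.78,.82,.86,.9,.94]
for a,b in zip(th,th[1:]):
    d=P(b)-P(a);print(b,np.round([d[:2]@tx/120,d[:2]@ty/120,-d[2]/120],4),(s['eef_pos']+P(b)-P(0)).round(1))
```

```text
[645.94 -18.82 263.94] [ 5.47  0.21 -3.42] 0.3564844963519703
0.1 [ 0.0872 -0.0014  0.0281] [645.3  -8.4 260.6]
0.2 [ 0.084  -0.0013  0.0367] [644.6   1.7 256.2]
0.3 [ 0.0799 -0.0012  0.0449] [644.   11.2 250.8]
0.4 [ 0.075  -0.0012  0.0526] [643.4  20.2 244.5]
0.5 [ 0.0694 -0.0011  0.0599] [642.8  28.5 237.3]
0.6 [ 0.0631 -0.001   0.0665] [642.3  36.1 229.3]
0.66 [ 0.0345 -0.0005  0.0428] [642.   40.2 224.2]
0.7 [ 0.0216 -0.0003  0.0296] [641.9  42.8 220.6]
0.74 [ 0.0204 -0.0003  0.0305] [641.7  45.2 217. ]
0.78 [ 0.0191 -0.0003  0.0313] [641.6  47.5 213.2]
0.82 [ 0.0179 -0.0003  0.032 ] [641.4  49.7 209.4]
0.86 [ 0.0166 -0.0003  0.0327] [641.3  51.7 205.4]
0.9 [ 0.0153 -0.0002  0.0333] [641.2  53.5 201.4]
0.94 [ 0.0139 -0.0002  0.0339] [641.1  55.2 197.4]
```

arm_command([
  {"dr": [0,0,0],"offset": [0,0.005,0.004],"hand": -0.5},
  {"dr": [0,0,0],"offset": [0.044,-0.001,0.014],"hand": -0.5},
  {"dr": [0,0,0],"offset": [0.043,0,0.014],"hand": -0.5},
  {"dr": [0,0,0],"offset": [0.042,-0.001,0.018],"hand": -0.5},
  {"dr": [0,0,0],"offset": [0.042,0,0.019],"hand": -0.5},
  {"dr": [0,0,0],"offset": [0.04,-0.001,0.022],"hand": -0.5},
  {"dr": [0,0,0],"offset": [0.04,0,0.023],"hand": -0.5},
  {"dr": [0,0,0],"offset": [0,0,0],"hand": -0.5},
])

```text
time_s: 19.8
eef_pos: [644.0, 12.2, 250.6]
ee_rot: [-0.0, 0.689, 0.725, 0.0]
force: [-0.2, -1.1, 3.5]
grip_width: 0.354
grip_force: 31.2
```

arm_command([
  {"dr": [0,0,0],"offset": [0,0,0],"hand": -0.5},
  {"dr": [0,0,0],"offset": [0,0,0],"hand": -0.5},
])

```text
time_s: 20.0
eef_pos: [644.1, 11.3, 251.1]
ee_rot: [0.0, 0.689, 0.725, 0.0]
force: [-1.1, 1.3, 5.1]
grip_width: 0.355
grip_force: 31.2
```

arm_command([
  {"dr": [0,0,0],"offset": [0.002,-0.001,-0.004],"hand": -0.5},
  {"dr": [0,0,0],"offset": [0.038,-0.001,0.026],"hand": -0.5},
  {"dr": [0,0,0],"offset": [0.037,0,0.027],"hand": -0.5},
  {"dr": [0,0,0],"offset": [0.035,-0.001,0.029],"hand": -0.5},
  {"dr": [0,0,0],"offset": [0.034,0,0.031],"hand": -0.5},
  {"dr": [0,0,0],"offset": [0.032,-0.001,0.033],"hand": -0.5},
  {"dr": [0,0,0],"offset": [0.031,0,0.034],"hand": -0.5},
  {"dr": [0,0,0],"offset": [0,0,0],"hand": -0.5},
])

```text
time_s: 20.8
eef_pos: [642.3, 37.1, 229.0]
ee_rot: [-0.0, 0.689, 0.725, 0.0]
force: [1.9, 0.8, 4.0]
grip_width: 0.353
grip_force: 32.0
```

arm_command([
  {"dr": [0,0,0],"offset": [0,0,0],"hand": -0.5},
  {"dr": [0,0,0],"offset": [0,0,0],"hand": -0.5},
])

```text
time_s: 21.0
eef_pos: [642.4, 36.3, 229.8]
ee_rot: [0.0, 0.689, 0.725, 0.0]
force: [2.0, 1.2, 5.0]
grip_width: 0.352
grip_force: 32.0
```

arm_command([
  {"dr": [0,0,0],"offset": [0.003,0.002,-0.002],"hand": -0.5},
  {"dr": [0,0,0],"offset": [0.018,0,0.021],"hand": -0.5},
  {"dr": [0,0,0],"offset": [0.017,-0.001,0.022],"hand": -0.5},
  {"dr": [0,0,0],"offset": [0.021,0,0.03],"hand": -0.5},
  {"dr": [0,0,0],"offset": [0.01,0,0.015],"hand": -0.5},
  {"dr": [0,0,0],"offset": [0,0,0],"hand": -0.5},
  {"dr": [0,0,0],"offset": [0,0,0],"hand": -0.5},
])

```text
time_s: 21.7
eef_pos: [641.9, 44.6, 219.1]
ee_rot: [-0.0, 0.689, 0.725, -0.0]
force: [-1.5, -0.4, 4.0]
grip_width: 0.351
grip_force: 32.2
```

arm_command([
  {"dr": [0,0,0],"offset": [0.01,0,0.015],"hand": -0.5},
  {"dr": [0,0,0],"offset": [0.009,0,0.015],"hand": -0.5},
  {"dr": [0,0,0],"offset": [0,0,0],"hand": -0.5},
  {"dr": [0,0,0],"offset": [0,0,0],"hand": -0.5},
])

```text
time_s: 22.1
eef_pos: [641.8, 46.9, 215.6]
ee_rot: [-0.0, 0.689, 0.725, -0.0]
force: [-3.3, -0.1, 3.2]
grip_width: 0.353
grip_force: 32.3
```

arm_command([
  {"dr": [0,0,0],"offset": [0.009,-0.002,0.015],"hand": -0.5},
  {"dr": [0,0,0],"offset": [0.009,0,0.016],"hand": -0.5},
  {"dr": [0,0,0],"offset": [0,0,0],"hand": -0.5},
  {"dr": [0,0,0],"offset": [0,0,0],"hand": -0.5},
])

```text
time_s: 22.5
eef_pos: [641.6, 48.9, 212.1]
ee_rot: [0.0, 0.689, 0.725, 0.0]
force: [-3.1, 0.1, 6.1]
grip_width: 0.356
grip_force: 32.5
```

arm_command([
  {"dr": [0,0,0],"offset": [0.004,0,0.008],"hand": -0.5},
  {"dr": [0,0,0],"offset": [0.004,0,0.008],"hand": -0.5},
  {"dr": [0,0,0],"offset": [0,0,0],"hand": -0.5},
  {"dr": [0,0,0],"offset": [0,0,0],"hand": -0.5},
])

```text
time_s: 22.9
eef_pos: [641.6, 50.0, 210.3]
ee_rot: [0.0, 0.689, 0.725, 0.0]
force: [-2.7, 0.0, 4.7]
grip_width: 0.354
grip_force: 32.6
```

arm_command([
  {"dr": [0,0,0],"offset": [0.004,-0.002,0.008],"hand": -0.5},
  {"dr": [0,0,0],"offset": [0,0,0],"hand": -0.5},
  {"dr": [0,0,0],"offset": [0,0,0],"hand": -0.5},
])

```text
time_s: 23.2
eef_pos: [641.6, 50.4, 209.4]
ee_rot: [0.001, 0.689, 0.725, 0.0]
force: [-1.7, 0.9, 5.7]
grip_width: 0.351
grip_force: 32.7
```

arm_command([
  {"dr": [0,0,0],"offset": [0.004,0,0.008],"hand": -0.5},
  {"dr": [0,0,0],"offset": [0,0,0],"hand": -0.5},
  {"dr": [0,0,0],"offset": [0,0,0],"hand": -0.5},
])

```text
time_s: 23.5
eef_pos: [641.5, 50.9, 208.4]
ee_rot: [0.0, 0.689, 0.725, 0.0]
force: [-1.8, 0.0, 6.1]
grip_width: 0.353
grip_force: 32.7
```

arm_command([
  {"dr": [0,0,0],"offset": [0.004,0,0.008],"hand": -0.5},
  {"dr": [0,0,0],"offset": [0,0,0],"hand": -0.5},
  {"dr": [0,0,0],"offset": [0,0,0],"hand": -0.5},
])

```text
time_s: 23.8
eef_pos: [641.5, 51.4, 207.5]
ee_rot: [0.0, 0.689, 0.725, 0.0]
force: [-1.8, -0.2, 5.7]
grip_width: 0.35
grip_force: 32.7
```

arm_command([
  {"dr": [0,0,0],"offset": [0.004,0,0.008],"hand": -0.5},
  {"dr": [0,0,0],"offset": [0,0,0],"hand": -0.5},
  {"dr": [0,0,0],"offset": [0,0,0],"hand": -0.5},
])

```text
time_s: 24.1
eef_pos: [641.4, 51.9, 206.5]
ee_rot: [0.0, 0.689, 0.725, 0.0]
force: [-1.6, 1.0, 5.7]
grip_width: 0.356
grip_force: 32.8
```

arm_command([
  {"dr": [0,0,0],"offset": [0.004,0,0.008],"hand": -0.5},
  {"dr": [0,0,0],"offset": [0,0,0],"hand": -0.5},
  {"dr": [0,0,0],"offset": [0,0,0],"hand": -0.5},
])

```text
time_s: 24.4
eef_pos: [641.4, 52.4, 205.6]
ee_rot: [0.0, 0.689, 0.725, 0.0]
force: [-2.4, 1.1, 5.3]
grip_width: 0.354
grip_force: 32.8
```

arm_command([
  {"dr": [0,0,0],"offset": [0.003,0,0.006],"hand": -0.5},
  {"dr": [0,0,0],"offset": [0,0,0],"hand": -0.5},
  {"dr": [0,0,0],"offset": [0,0,0],"hand": -0.5},
])

```text
time_s: 24.7
eef_pos: [641.4, 52.7, 204.8]
ee_rot: [0.0, 0.689, 0.725, 0.0]
force: [-1.6, 0.7, 6.3]
grip_width: 0.354
grip_force: 32.8
```

arm_command([
  {"dr": [0,0,0],"offset": [0.003,0,0.006],"hand": -0.5},
  {"dr": [0,0,0],"offset": [0,0,0],"hand": -0.5},
  {"dr": [0,0,0],"offset": [0,0,0],"hand": -0.5},
])

```text
time_s: 25.0
eef_pos: [641.4, 53.0, 204.1]
ee_rot: [0.0, 0.689, 0.725, 0.0]
force: [-2.8, -0.0, 5.2]
grip_width: 0.351
grip_force: 32.9
```

arm_command([
  {"dr": [0,0,0],"offset": [0.002,0,0.005],"hand": -0.5},
  {"dr": [0,0,0],"offset": [0,0,0],"hand": -0.5},
  {"dr": [0,0,0],"offset": [0,0,0],"hand": -0.5},
])

```text
time_s: 25.3
eef_pos: [641.3, 53.3, 203.6]
ee_rot: [0.0, 0.689, 0.725, 0.0]
force: [-1.9, 0.9, 6.6]
grip_width: 0.35
grip_force: 32.9
```

arm_command([
  {"dr": [0,0,0],"offset": [0.002,0,0.005],"hand": -0.5},
  {"dr": [0,0,0],"offset": [0,0,0],"hand": -0.5},
  {"dr": [0,0,0],"offset": [0,0,0],"hand": -0.5},
])

```text
time_s: 25.6
eef_pos: [641.3, 53.6, 203.0]
ee_rot: [0.0, 0.689, 0.725, 0.0]
force: [-1.5, 1.2, 5.5]
grip_width: 0.353
grip_force: 32.9
```

arm_command([
  {"dr": [0,0,0],"offset": [0.002,0,0.005],"hand": -0.5},
  {"dr": [0,0,0],"offset": [0,0,0],"hand": -0.5},
  {"dr": [0,0,0],"offset": [0,0,0],"hand": -0.5},
])

```text
time_s: 25.9
eef_pos: [641.3, 53.8, 202.4]
ee_rot: [0.0, 0.689, 0.725, 0.0]
force: [-0.8, 1.1, 6.1]
grip_width: 0.355
grip_force: 32.9
```

arm_command([
  {"dr": [0,0,0],"offset": [0.002,0,0.005],"hand": -0.5},
  {"dr": [0,0,0],"offset": [0,0,0],"hand": -0.5},
  {"dr": [0,0,0],"offset": [0,0,0],"hand": -0.5},
])

```text
time_s: 26.2
eef_pos: [641.3, 54.1, 201.8]
ee_rot: [0.0, 0.689, 0.725, 0.0]
force: [-2.6, 1.5, 5.8]
grip_width: 0.357
grip_force: 33.0
```

arm_command([
  {"dr": [0,0,0],"offset": [0.002,0,0.005],"hand": -0.5},
  {"dr": [0,0,0],"offset": [0,0,0],"hand": -0.5},
  {"dr": [0,0,0],"offset": [0,0,0],"hand": -0.5},
])

```text
time_s: 26.5
eef_pos: [641.3, 54.4, 201.2]
ee_rot: [0.0, 0.689, 0.725, 0.0]
force: [-3.1, 1.5, 6.1]
grip_width: 0.353
grip_force: 33.0
```

arm_command([
  {"dr": [0,0,0],"offset": [0.003,-0.001,0.005],"hand": -0.5},
  {"dr": [0,0,0],"offset": [0,0,0],"hand": -0.5},
  {"dr": [0,0,0],"offset": [0,0,0],"hand": -0.5},
])

```text
time_s: 26.8
eef_pos: [641.2, 54.6, 200.6]
ee_rot: [0.0, 0.689, 0.725, 0.0]
force: [-1.7, -0.5, 6.2]
grip_width: 0.354
grip_force: 33.0
```

arm_command([
  {"dr": [0,0,0],"offset": [0.003,0,0.005],"hand": -0.5},
  {"dr": [0,0,0],"offset": [0,0,0],"hand": -0.5},
  {"dr": [0,0,0],"offset": [0,0,0],"hand": -0.5},
])

```text
time_s: 27.1
eef_pos: [641.2, 54.9, 200.0]
ee_rot: [0.001, 0.689, 0.725, 0.0]
force: [-1.4, 0.1, 4.9]
grip_width: 0.353
grip_force: 33.0
```

arm_command([
  {"dr": [0,0,0],"offset": [0.003,0,0.005],"hand": -0.5},
  {"dr": [0,0,0],"offset": [0,0,0],"hand": -0.5},
  {"dr": [0,0,0],"offset": [0,0,0],"hand": -0.5},
])

```text
time_s: 27.4
eef_pos: [641.2, 55.2, 199.4]
ee_rot: [0.001, 0.689, 0.725, 0.0]
force: [-2.7, -0.1, 5.8]
grip_width: 0.349
grip_force: 33.0
```

arm_command([
  {"dr": [0,0,0],"offset": [0.002,0,0.005],"hand": -0.5},
  {"dr": [0,0,0],"offset": [0,0,0],"hand": -0.5},
  {"dr": [0,0,0],"offset": [0,0,0],"hand": -0.5},
])

```text
time_s: 27.7
eef_pos: [641.2, 55.5, 198.8]
ee_rot: [0.001, 0.689, 0.725, 0.0]
force: [-1.8, -0.1, 6.0]
grip_width: 0.356
grip_force: 33.0
```

arm_command([
  {"dr": [0,0,0],"offset": [0.002,0,0.005],"hand": -0.5},
  {"dr": [0,0,0],"offset": [0,0,0],"hand": -0.5},
  {"dr": [0,0,0],"offset": [0,0,0],"hand": -0.5},
])

```text
time_s: 28.0
eef_pos: [641.2, 55.7, 198.2]
ee_rot: [0.001, 0.689, 0.725, 0.0]
force: [-2.9, 0.4, 5.7]
grip_width: 0.352
grip_force: 33.1
```

arm_command([
  {"dr": [0,0,0],"offset": [0.002,0,0.005],"hand": -0.5},
  {"dr": [0,0,0],"offset": [0,0,0],"hand": -0.5},
  {"dr": [0,0,0],"offset": [0,0,0],"hand": -0.5},
])

```text
time_s: 28.3
eef_pos: [641.2, 55.7, 198.1]
ee_rot: [0.001, 0.689, 0.725, 0.0]
force: [-2.5, -1.3, 8.5]
grip_width: 0.355
grip_force: 33.2
```

arm_command([
  {"dr": [0,0,0],"offset": [0.001,0,0.002],"hand": -0.5},
  {"dr": [0,0,0],"offset": [0,0,0],"hand": -0.5},
  {"dr": [0,0,0],"offset": [0,0,0],"hand": -0.5},
  {"dr": [0,0,0],"offset": [0,0,0],"hand": -0.5},
  {"dr": [0,0,0],"offset": [0,0,0],"hand": -0.5},
  {"dr": [0,0,0],"offset": [0,0,0],"hand": -0.5},
  {"dr": [0,0,0],"offset": [0,0,0],"hand": -0.5},
])

```text
time_s: 29.0
eef_pos: [641.2, 55.7, 198.0]
ee_rot: [0.001, 0.689, 0.725, 0.0]
force: [-3.3, -1.7, 10.0]
grip_width: 0.354
grip_force: 33.3
```

arm_command([
  {"dr": [0,0,0],"offset": [0,0,0],"hand": -0.5},
  {"dr": [0,0,0],"offset": [0,0,0],"hand": -0.5},
  {"dr": [0,0,0],"offset": [0,0,0],"hand": -0.5},
  {"dr": [0,0,0],"offset": [0,0,0],"hand": -0.5},
])

```text
time_s: 29.4
eef_pos: [641.2, 55.7, 198.0]
ee_rot: [0.001, 0.689, 0.725, 0.0]
force: [-3.2, -0.6, 8.6]
grip_width: 0.35
grip_force: 33.3
```

Run:
```python
from h import *
s=ctrl.sense();p0=s['eef_pos'];print(p0.round(2),s['force'].round(2))
yaw=2*np.arctan2(s['ee_rot'][2],s['ee_rot'][1]);tx=np.array([np.cos(yaw),np.sin(yaw)]);ty=np.array([np.sin(yaw),-np.cos(yaw)])
piv=np.array([645.9,-18.8,263.9]);f=np.array([-.066,.998]);r=110
P=lambda th:np.r_[f*r*np.cos(np.radians(75)-th),r*np.sin(np.radians(75)-th)]
e0=np.arcsin(np.clip((p0[2]-263.9+r*np.sin(np.radians(75)))/r,-1,1));th0=np.radians(75)-e0;print('theta',th0)
ths=np.linspace(th0,0,11)
for a,b in zip(ths,ths[1:]):
    d=P(b)-P(a);print(round(b,2),np.round([d[:2]@tx/120,d[:2]@ty/120,-d[2]/120],3))
```

```text
[641.24  55.73 197.98] [-3.24 -0.62  8.63]
theta 0.9335762311450548
0.84 [-0.035  0.001 -0.078]
0.75 [-0.042  0.001 -0.074]
0.65 [-0.049  0.001 -0.07 ]
0.56 [-0.055  0.001 -0.065]
0.47 [-0.061  0.001 -0.06 ]
0.37 [-0.066  0.001 -0.054]
0.28 [-0.071  0.001 -0.047]
0.19 [-0.075  0.001 -0.041]
0.09 [-0.079  0.001 -0.033]
0.0 [-0.082  0.001 -0.026]
```

arm_command([
  {"dr": [0,0,0],"offset": [-0.035,0.001,-0.082],"hand": -0.5},
  {"dr": [0,0,0],"offset": [-0.042,0.001,-0.074],"hand": -0.5},
  {"dr": [0,0,0],"offset": [-0.049,0.001,-0.07],"hand": -0.5},
  {"dr": [0,0,0],"offset": [-0.055,0.001,-0.065],"hand": -0.5},
  {"dr": [0,0,0],"offset": [-0.061,0.001,-0.06],"hand": -0.5},
  {"dr": [0,0,0],"offset": [-0.066,0.001,-0.054],"hand": -0.5},
  {"dr": [0,0,0],"offset": [0,0,0],"hand": -0.5},
])

```text
time_s: 30.1
eef_pos: [643.7, 18.1, 246.5]
ee_rot: [0.0, 0.689, 0.724, 0.0]
force: [0.1, -0.7, 0.7]
grip_width: 0.352
grip_force: 32.1
```

arm_command([
  {"dr": [0,0,0],"offset": [-0.071,0.001,-0.047],"hand": -0.5},
  {"dr": [0,0,0],"offset": [-0.075,0.001,-0.041],"hand": -0.5},
  {"dr": [0,0,0],"offset": [-0.075,0.001,-0.032],"hand": -0.5},
  {"dr": [0,0,0],"offset": [-0.03,0,-0.01],"hand": -0.5},
  {"dr": [0,0,0],"offset": [0,0,0],"hand": -0.5},
  {"dr": [0,0,0],"offset": [0,0,0],"hand": -0.5},
])

```text
time_s: 30.7
eef_pos: [645.5, -10.7, 261.3]
ee_rot: [0.0, 0.689, 0.725, 0.0]
force: [4.5, 0.2, 0.7]
grip_width: 0.354
grip_force: 31.6
```

arm_command([
  {"dr": [0,0,0],"offset": [-0.034,0,-0.012],"hand": -0.5},
  {"dr": [0,0,0],"offset": [-0.03,0,-0.009],"hand": -0.5},
  {"dr": [0,0,0],"offset": [0,0,0],"hand": -0.5},
  {"dr": [0,0,0],"offset": [0,0,0],"hand": -0.2},
  {"dr": [0,0,0],"offset": [0,0,0],"hand": 0.2},
  {"dr": [0,0,0],"offset": [0,0,0],"hand": 0.6},
  {"dr": [0,0,0],"offset": [0,0,0],"hand": 0.6},
])

```text
time_s: 31.4
eef_pos: [645.5, -18.6, 263.7]
ee_rot: [-0.0, 0.689, 0.725, -0.0]
force: [-0.9, -0.5, 0.4]
grip_width: 0.8
grip_force: 0.0
```

arm_command([
  {"dr": [0,0,0],"offset": [0,0,-0.1],"hand": 0.6},
  {"dr": [0,0,0],"offset": [0,0,-0.3],"hand": 0.6},
  {"dr": [0,0,0],"offset": [0,0,-0.3],"hand": 0.6},
  {"dr": [0,0,0],"offset": [0.3,0,0],"hand": 0.6},
  {"dr": [0,0,0],"offset": [0.35,0,0],"hand": 0.6},
  {"dr": [0,0,0],"offset": [0.35,0,0],"hand": 0.6},
  {"dr": [0,0,0],"offset": [0.35,0,0],"hand": 0.6},
  {"dr": [0,0,0],"offset": [0,0,0],"hand": 0.6},
])

```text
time_s: 32.2
eef_pos: [636.7, 148.0, 348.7]
ee_rot: [-0.0, 0.687, 0.727, 0.001]
force: [0.2, -0.6, 0.3]
grip_width: 0.802
grip_force: 0.0
```

Run:
```python
from h import *
a,_=cap('scene','s9.png');b=cv2.imread('pics/s0.png')[...,::-1]
for im in(b,a):
    g=im[200:225,280:306].max(2);m=(g<60).astype(np.uint8)
    n,l,st,c=cv2.connectedComponentsWithStats(m);k=1+st[1:,4].argmax();print(st[k].tolist(),(c[k]+[280,200]).round(1))
```

```text
[8, 8, 11, 10, 70] [292.  212.5]
[8, 7, 12, 11, 90] [293. 212.]
```

```bash
python3 -c "
from rig import ctrl
print(ctrl.finish_job())"
```

```text
the job is handed in; nothing more can be done
None
```

I slid the plate until the circled spot was within about 1 mm of the probe's axis, seated the foot at an estimated 25 N for about 1.4 s, let the lever back up, and handed the job in at about 32 s; no verdict came back, and I did not re-measure the spot after the reading.

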